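Dial the coffee grinder to the house setting and lock it

TASK

Dial in the coffee grinder: with a fingertip on the knurled grind ring, turn it clockwise (finer), click by click, until the notch with the blue dot has clicked in at the white index line. Then push the lock slide in front of the ring fully home, away from the grinder's front edge and towards the ring, so that the setting cannot creep, and let go. Push and turn only: the dosing cup, the coffee cups, the scone and the order pad stay where they stand.

Things in the scene. Friction and masses are not known exactly. Their poses are not given: they have to be found in the camera images.
- grinder: Compact black coffee grinder fixed to the counter: base, rear column and overhanging head, 172 x 132 mm, its flat top (the deck) 190 mm above the counter. Origin: on the counter, straight below the grind ring's axis. x points from its front to its back (head from x = -106 to +66 mm), y to its left, z up. Its place varies and it may be turned up to 0.45 rad.
- ring_top (a point): Centre of the top of the aluminium grind ring, on its upright axis, 206.5 mm above the counter. Knurled rim of radius 52 mm, inner radius 41 mm, 16.5 mm above the deck; its top is a flat band 11 mm wide, round a fixed dark lid 5 mm lower. Press a fingertip on the band (or the rim) and draw it round: a click takes about 0.2 N m.
- blue_dot (a point): The blue dot, 10 mm across, on the ring's top band, 46 mm from the axis; it goes round with the ring. It is the seventh of nine dots, 20 degrees apart; the others are black and shrink from coarse to fine.
- index_mark (a point): Fixed white index line on the deck just outside the ring, straight in front of the ring's axis (58 mm along the grinder's -x).
- ring (a joint): Angle of the grind ring in rad; grows clockwise seen from above (finer). A sprung ball holds it in notches 0.349 rad (20 degrees) apart, from 0 to 2.793, with stops at the ends; let go between two notches it snaps into the nearer one. The blue dot stands at the index line at 2.094. It starts 1 to 4 clicks short of that.
- lock_pad (a point): Middle of the top of the lock slide's grey ribbed pad, on the deck in front of the ring: 20 mm long (grinder's x), 24 mm wide, top 9.5 mm above the deck. It slides along the grinder's x. Open, its front face lies 93.5 mm in front of the ring's axis, 12 mm from the head's front edge; a red patch between pad and ring shows while it is open.
- lock (a joint): Travel of the lock slide in m: 0 open (as at the start), grows towards the ring, 0.010 fully home at its stop. It takes about 2 N and stays where it is left. Its tooth enters between pins under the ring: it goes home only while the ring sits in a notch, then keeps the ring from turning; otherwise it stops about half-way.
- dosing_cup_mid (a point): Middle of the loose steel dosing cup, 58 mm wide, 62 mm high, standing on the grinder's base under the chute. Leave it there.
- espresso_cup_mid (a point): Middle of a loose white espresso cup, 58 x 82 x 54 mm with its handle. Leave it.
- purple_cup_mid (a point): Middle of a loose purple espresso cup, 65 x 94 x 52 mm with its handle. Leave it.
- order_pad_mid (a point): Middle of a loose black order pad lying flat, 150 x 105 x 16 mm. Leave it.
- scone_mid (a point): Middle of a loose scone, 75 mm wide, 40 mm high. Leave it.

How it is judged:
On the way, in this order (a step that is already met when the one before it is completed fails the run):
1. the ring has clicked into the blue-dot notch while the lock slide is still open (value of joint ring between 2.034 and 2.154 rad and value of joint lock below 0.003 m), for 0.3 s.
2. the lock slide is home (value of joint ring between 2.034 and 2.154 rad and value of joint lock above 0.0085 m), for 0.2 s.
At the end, for the whole second after the job is handed in: The ring rests in the blue-dot notch (2.094 rad, within 0.06), the lock slide is home (at least 8.5 of its 10 mm), and the dosing cup, both coffee cups, the order pad and the scone stand upright within 20 mm of where they were (all of step 2 and velocity of joint ring below 0.05 rad/s and distance of each of dosing_cup_mid, espresso_cup_mid, purple_cup_mid, order_pad_mid, scone_mid from where it was at the start of the episode below 0.02 m and angle between each of dosing_cup_mid, espresso_cup_mid, purple_cup_mid, order_pad_mid, scone_mid's own z axis and vertical below 0.15 rad); the robot touches nothing.
It fails at once if the dosing cup is moved more than 20 mm, lifted or knocked (distance of dosing_cup_mid from where it was at the start of the episode above 0.02 m).
It fails at once if the white cup is moved more than 20 mm, lifted or knocked (distance of espresso_cup_mid from where it was at the start of the episode above 0.02 m).
It fails at once if the purple cup is moved more than 20 mm, lifted or knocked (distance of purple_cup_mid from where it was at the start of the episode above 0.02 m).
It fails at once if the order pad is moved more than 20 mm, lifted or knocked (distance of order_pad_mid from where it was at the start of the episode above 0.02 m).
It fails at once if the scone is moved more than 20 mm, lifted or knocked (distance of scone_mid from where it was at the start of the episode above 0.02 m).
It also fails if it takes over 38 s, if anything falls off the work surface, if the arm or the gripper's body presses on something with over 40 N, if the wrist force passes 120 N, or if a joint passes its speed limit or range.

ROBOT

A 7-joint arm with a two-finger parallel gripper is mounted at the origin on a cart in front of the work surface, level with it; the furniture and walls round the work are solid. World frame = base frame: x ahead of the robot, y to its left, z up, the work surface at z = 0. Lengths are in m, angles in rad, forces in N, time in s.
With the tool pointing down it reaches from about 0.4 to 0.85 m from the base axis. Payload 4.5 kg.
Tool frame: the origin (TCP) lies where the fingers leave the gripper's body, on its centre line; the fingertips stand 64 mm ahead of it and the grasp point (between the pads) lies 45 mm ahead of it; z points along the fingers, y is the direction in which the jaws open and shut (so a half turn about z gives the same grasp; the last joint's range is limited). The gripper opens to 88 mm and grips with 3 to 60 N. Pads are 18 mm wide; open, the fingers measure 123 mm over their backs; the gripper's body (75 mm by 187 mm) begins 45 mm behind the grasp point.
Start: joints at [1.259, 0.689, -0.195, 1.565, 0.157, 0.902, -0.215], TCP at [0.212, -0.588, 0.303] pointing down, gripper open.
Joint ranges: [-3.01, 3.01], [-0.46, 2.08], [-1.47, 1.51], [0.13, 2.56], [-1, 4.14], [0.04, 2.09], [-2.66, 2.66]. Speed limits (rad/s): [2.57, 2.57, 3.14, 3.14, 3.14, 3.14, 3.14].

INTERFACE

Orientations are given as a unit quaternion [x, y, z, w].
In Python, from plant import monitor, snapshot, workorder, finder gives the robot as it stands.
- The arm moves only by the tool carry_out, never from a script. Its argument "motion" is one flat list of numbers, 6 for each row, row after row: the shift along the tool's x, y, z in cm, then the turn, a rotation vector about the tool's x, y, z in rad. In form: [x, y, z, rx, ry, rz, x, y, z, rx, ry, rz, ...]. A call has 1 to 8 rows; each row shifts and turns the commanded pose from where the row before left it, along the tool's axes as they then stand; what a row does not reach is not made up. A row lasts 1/8 s, in which the tool goes at most 62.5 mm and 10.7 degrees, less where a joint would pass 70% of its speed; a pose out of reach is approached as far as the arm can. A call with a gripper value outside its range is refused whole. "hand" is the finger opening in cm, from 0 to 8.81, set as the call begins (left out, the last holds). The fingers move at their own pace and stop on an object; "grip_force" is the grip in N (left out, the last holds). Time passes only in rows, so rows that do not move let the fingers close. It gives the time, the measured TCP pose, the force and the opening at its end, in the units of the state.
- monitor.get_state(): the state, without advancing time (a new reading comes with each control period).
- snapshot(name): name is "side" or "top"; returns a dict with "frame" (420x560x3 uint8, red, green, blue), "range_z" (420x560 float32, m along the optical axis (not along the pixel's ray), 0 where there is no reading), "fx", "fy", "cx", "cy" (pixels), "rvec" (rotation vector, rad) and "tvec" (3), from world to camera coordinates, as OpenCV has them. Camera axes: x right, y down, z forward; pixel columns grow to the right and rows downward; lengths in m; the calibration is good to about 2 mm. A picture is of the moment at which its call begins.
- workorder.finish_job(): hands the job in, once; it reports no verdict.
Trained networks look in a picture, given as the dict that the camera call returned (one of the last four; its "shot" number tells which), for a name from the list of things; names that differ only in an ending like _2 or _b are one class to them, and where a whole thing is asked for, a point or a joint stands for the part that bears it (a point fixed in the world has none). Each returns a list of dicts, best first, with "p" (0 to 1); they miss things now and then, are a little off and sometimes report something else, mostly with a low value. They report only what shows in the picture. A call takes as long as a camera call.
- finder.masks_of(picture, thing): "pixels" (420x560 bool, what is visible of it) and "extent" ([left, top, right, bottom] in pixels, round what is visible of it).
The state is a dict: "clock": time; "q": joint angles; "qd": joint speeds; "joint_torque": joint torques, N m; "tool_pos": TCP position; "eef_rot": TCP orientation; "contact_force": force on the tool from outside, world axes, zero at the start; "moment": the same for the moment, N m; "opening": opening from 0.0 (shut) to 1.0 (fully open).
Only numpy, scipy, OpenCV 4.12 (cv2) and the standard library are available. Lean on these libraries where they do the work, as an engineer would, in place of code of your own. Each camera call takes 0.05 s, during which the arm holds its last target. There are 200 camera calls.

## Working session

There is one attempt and no reset: what is moved stays moved. The work goes in short steps, Python scripts to look and compute and a tool call to move; the robot and the scene stay as the last step left them, time stands still between calls to the robot, and variables do not carry over. Pictures are saved under pics/ and viewed, about 8 in all and at most 12, crops included, and the job is handed in when it is done.

Besides the shell and the picture viewer there is one more tool, called after "Emit:" by a JSON object that holds its "method" and its "body". carry_out: Moves the arm, as the interface text tells. Its arguments: {"type":"object","properties":{"motion":{"type":"array"},"hand":{"type":"number"},"grip_force":{"type":"number"}},"required":["motion"]}

```bash
mkdir -p pics; cat > h.py <<'E'
import numpy as np, cv2
from plant import monitor, snapshot, workorder, finder
def cam(s):
    R=cv2.Rodrigues(np.array(s["rvec"],float))[0]; return R,np.array(s["tvec"],float)
def w(s,u,v,z=None):
    """pixel -> world, by range or (if z given) by plane"""
    R,t=cam(s); d=np.array([(u-s["cx"])/s["fx"],(v-s["cy"])/s["fy"],1.])
    c=-R.T@t; r=R.T@d
    k=s["range_z"][int(v),int(u)] if z is None else (z-c[2])/r[2]
    return c+k*r
def px(s,p):
    R,t=cam(s); q=R@np.array(p)+t; return s["fx"]*q[0]/q[2]+s["cx"],s["fy"]*q[1]/q[2]+s["cy"]
def mask(s,n):
    m=finder.masks_of(s,n); return [(round(float(a["p"]),2),a["extent"],a["pixels"]) for a in m]
def save(s,name,box=None,k=1):
    f=s["frame"][...,::-1]
    if box: l,t,r,b=box; f=f[t:b,l:r]
    cv2.imwrite("pics/"+name,cv2.resize(f,None,fx=k,fy=k,interpolation=cv2.INTER_CUBIC))
E
python3 - <<'E'
from h import *
st=monitor.get_state(); print({k:np.round(v,3) for k,v in st.items()})
a=snapshot("top"); b=snapshot("side")
cv2.imwrite("pics/a.png",np.vstack([a["frame"],b["frame"]])[...,::-1][:, :] if 0 else cv2.resize(np.hstack([a["frame"],b["frame"]])[...,::-1],(800,300)))
save(a,"top.png",None,1.4)
for s,n in((a,"top"),(b,"side")):
    R,t=cam(s);print(n,"cam",-R.T@t, s["fx"])
    for th in("ring_top","blue_dot","lock_pad","index_mark","grinder"):
        for p,e,m in mask(s,th)[:2]:
            v,u=np.nonzero(m); print(th,p,e,m.sum(),u.mean().round(1),v.mean().round(1),w(s,u.mean(),v.mean()).round(4))
E
```

```text
{'clock': np.float64(0.0), 'q': array([ 1.259,  0.69 , -0.195,  1.566,  0.157,  0.902, -0.215]), 'qd': array([-0.   , -0.   , -0.   ,  0.002, -0.   , -0.001, -0.003]), 'joint_torque': array([-1.0000e-03, -5.2757e+01, -1.2670e+00, -1.5343e+01, -5.3000e-02,
        7.0000e-03,  0.0000e+00]), 'tool_pos': array([ 0.212, -0.588,  0.302]), 'eef_rot': array([ 0.985,  0.172, -0.   , -0.001]), 'contact_force': array([-0.499, -0.064, -0.22 ]), 'moment': array([-0.044, -0.011,  0.002]), 'opening': np.float64(1.0)}
top cam [ 0.42790506 -0.09810703  1.17089406] 383.2485474591743
ring_top 0.78 [146.3, 179.2, 186.0, 222.2] 667 164.3 200.9 [0.5101 0.1827 0.2038]
blue_dot 0.92 [145.1, 181.5, 189.0, 220.2] 689 164.2 202.1 [0.5075 0.1842 0.1999]
lock_pad 0.68 [143.0, 179.8, 183.6, 219.4] 498 163.2 201.1 [0.5102 0.1871 0.1985]
lock_pad 0.66 [156.9, 230.6, 161.5, 237.4] 70 158.7 233.4 [0.4286 0.1991 0.1991]
index_mark 0.86 [136.2, 173.5, 205.4, 245.4] 3904 169.9 210.1 [0.4864 0.1692 0.203 ]
grinder 0.7 [136.7, 175.7, 204.2, 246.8] 3842 169.9 210.3 [0.486  0.1692 0.203 ]
side cam [-0.36125755  1.09593543  0.86700816] 528.4533137523916
ring_top 0.86 [196.1, 220.8, 234.3, 244.5] 510 216.2 231.5 [0.5037 0.1886 0.2009]
ring_top 0.55 [310.6, 211.7, 351.2, 236.1] 596 330.0 221.9 [ 0.4708 -0.3577  0.0157]
blue_dot 0.87 [194.8, 221.3, 236.5, 242.9] 479 216.4 231.8 [0.5031 0.1885 0.2004]
blue_dot 0.47 [267.4, 236.4, 284.9, 252.7] 329 275.6 244.1 [ 0.4965 -0.0681  0.0485]
lock_pad 0.46 [231.0, 240.8, 239.6, 247.1] 40 235.1 243.0 [0.4219 0.2076 0.2019]
lock_pad 0.43 [185.9, 216.0, 259.1, 310.8] 4369 219.5 260.7 [0.4272 0.2624 0.1742]
index_mark 0.8 [184.0, 218.2, 260.2, 311.8] 4530 219.6 261.1 [0.4251 0.2645 0.1749]
grinder 0.88 [184.1, 218.0, 258.5, 311.5] 4440 219.3 261.0 [0.4274 0.2629 0.1736]
```

View pics/top.png

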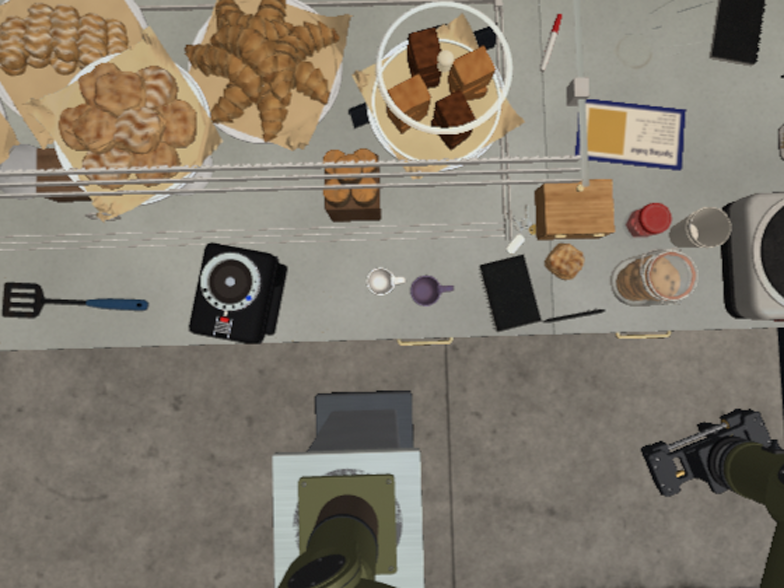

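View pics/a.png

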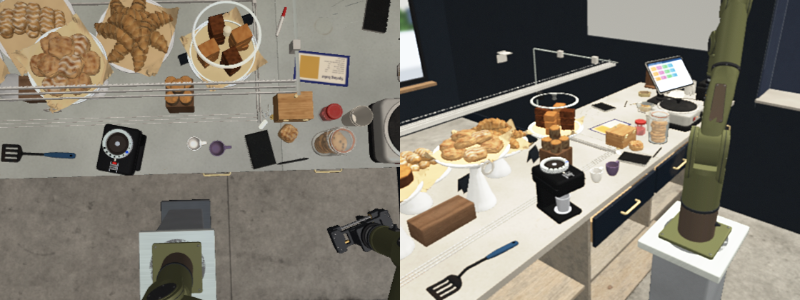

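```bash
python3 - <<'E'
from h import *
a=snapshot("top"); b=snapshot("side")
ia=cv2.resize(a["frame"][165:255,125:215],(540,540),interpolation=cv2.INTER_CUBIC)
ib=cv2.resize(b["frame"][205:265,180:265],(765,540),interpolation=cv2.INTER_CUBIC)
cv2.imwrite("pics/c.png",cv2.resize(np.hstack([ia,ib]),(800,331))[...,::-1])
cv2.imwrite("pics/ca.png",ia[...,::-1])
for s,z,box in((a,.2065,(135,170,210,250)),(b,.2065,(185,212,262,260))):
    f=s["frame"].astype(float);l,t,r,bt=box
    M=np.zeros(f.shape[:2],bool);M[t:bt,l:r]=1
    R,G,B=f[...,0],f[...,1],f[...,2]
    def cen(wt,z):
        wt=np.where(M,np.clip(wt,0,None),0); v,u=np.nonzero(wt>0);k=wt[v,u];c=((u*k).sum()/k.sum(),(v*k).sum()/k.sum());return np.round(c,2),w(s,*c,z).round(4),len(k)
    print("blue",cen(np.where(B-R>50,B-R,0),z)); print("red",cen(np.where(R-B>60,R-B,0),.192))
    # bright band pixels with height -> circle fit
    br=M&(f.min(2)>130); v,u=np.nonzero(br)
    P=np.array([w(s,x,y,z) for x,y in zip(u,v)]); D=np.array([w(s,x,y) for x,y in zip(u,v)])
    k=(abs(D[:,2]-z)<.008)&(np.linalg.norm(P[:,:2]-[.51,.185],axis=1)<.065);P=P[k]
    from scipy.optimize import least_squares
    o=least_squares(lambda q:np.hypot(P[:,0]-q[0],P[:,1]-q[1])-.0465,[.51,.185],loss="soft_l1",f_scale=.003)
    print("ring",o.x.round(4),len(P),np.median(D[k,2]),o.cost)
for u,v in((250,113),(250,121),(250,129),(120,126),(360,112),(163,113),(163,121),(163,130),(163,160),(163,170),(360,160)):print(u,v,w(a,u,v).round(3),end=";")
# grinder outline of deck by height
v,u=np.mgrid[150:270,110:230]; P=np.array([w(a,x,y) for x,y in zip(u.ravel(),v.ravel())])
k=abs(P[:,2]-.19)<.006; r=cv2.minAreaRect(P[k,:2].astype(np.float32)); print("deck",r)
c=np.linalg.norm(P[:,:2]-[.51,.185],axis=1)<.2
print("max z near",P[c,2].max())
E
```

```text
blue (array([177.11, 212.48]), array([0.4798, 0.1502, 0.2065]), 16)
red (array([159.75, 227.85]), array([0.4427, 0.1985, 0.192 ]), 20)
ring [0.5097 0.1824] 480 0.20598511771611844 0.005030134036087998
blue (array([233.34, 226.08]), array([0.4806, 0.1456, 0.2065]), 7)
red (array([217.34, 214.07]), array([0.5844, 0.0954, 0.192 ]), 43)
ring [0.5052 0.1873] 412 0.20592802665683746 0.006429344424807934
250 113 [ 0.721 -0.04   0.231];250 121 [ 0.701 -0.04   0.231];250 129 [ 0.683 -0.039  0.224];120 126 [0.689 0.271 0.257];360 112 [ 0.64  -0.257  0.481];163 113 [ 0.8    0.243 -0.001];163 121 [0.638 0.108 0.463];163 130 [ 0.748  0.244 -0.002];163 160 [ 0.654  0.245 -0.002];163 170 [ 0.623  0.245 -0.002];360 160 [ 0.637 -0.361  0.002];deck ((0.49062851071357727, 0.18527670204639435), (0.12947995960712433, 0.16761000454425812), 78.23930358886719)
max z near 0.21113625466971686
```

View pics/ca.png

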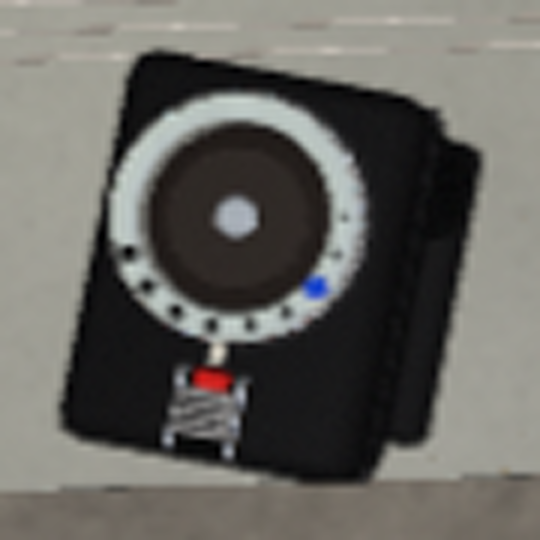

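Top view: the ring is centred at about (0.509, 0.183) and the grinder's yaw is about -0.2. The blue dot is at crop (316,287). The fourth dot stands at the index line (218,353), so the ring needs 3 clicks clockwise. The lock pad is at crop (205,410).

Emit:
{"method": "carry_out", "body": {"motion": [4.6,-3.4,0,0,0,0,4.6,-3.4,0,0,0,0,4.6,-3.4,0,0,0,0,4.6,-3.4,0,0,0,0,4.6,-3.4,0,0,0,0,4.6,-3.4,0,0,0,0,2.8,-5,0,0,0,0,2.8,-5,0,0,0,0], "hand": 0, "grip_force": 20}}

```text
clock: 1.7
tool_pos: [0.4218, -0.1876, 0.3029]
eef_rot: [0.985, 0.172, 0.001, 0.0]
contact_force: [1.6, -0.2, 0.5]
opening: 0.115
```

Emit:
{"method": "carry_out", "body": {"motion": [2.8,-5,0,0,0,0,2.8,-5,0,0,0,0,2.8,-5,0,0,0,0,2.8,-5,0,0,0,0,2.8,-5,0,0,0,0,0,0,0,0,0,-0.17,0,0,0,0,0,-0.17,0,0,0,0,0,-0.17]}}

```text
clock: 2.7
tool_pos: [0.4682, 0.0935, 0.3028]
eef_rot: [0.909, 0.418, 0.0, 0.0]
contact_force: [-0.4, -0.5, 0.3]
opening: 0.007
```

Emit:
{"method": "carry_out", "body": {"motion": [0,0,0,0,0,-0.17,0,0,0,0,0,-0.17,0,0,0,0,0,-0.17]}}

```text
clock: 3.08
tool_pos: [0.4683, 0.0932, 0.3029]
eef_rot: [0.774, 0.633, 0.0, 0.0]
contact_force: [0.8, -0.4, -1.1]
opening: 0.004
```

```bash
cat >> h.py <<'E'
from scipy.spatial.transform import Rotation as Ro
def to(p):
    st=monitor.get_state(); r=Ro.from_quat(st["eef_rot"])
    return (r.inv().apply(np.array(p)-st["tool_pos"])*100).round(2)
def show():
    st=monitor.get_state(); print({k:np.round(st[k],4) for k in("clock","q","tool_pos","contact_force","opening")}); print(Ro.from_quat(st["eef_rot"]).as_matrix().round(3).tolist())
E
python3 -c "
from h import *
show(); print(to([.4734,.1531,.29]))"
```

```text
{'clock': np.float64(3.075), 'q': array([-0.0156,  0.5219, -0.4237,  1.9902,  0.3264,  0.6946, -0.8422]), 'tool_pos': array([0.4683, 0.0932, 0.3029]), 'contact_force': array([ 0.764 , -0.3624, -1.0516]), 'opening': np.float64(0.0039)}
[[0.198, 0.98, 0.001], [0.98, -0.198, -0.0], [0.0, 0.001, -1.0]]
[ 5.98 -0.69  1.29]
```

Emit:
{"method": "carry_out", "body": {"motion": [3,-0.35,0,0,0,0,3,-0.35,0,0,0,0,0,0,1.3,0,0,0,0,0,1.2,0,0,0,0,0,0.5,0,0,0,0,0,0.2,0,0,0,0,0,0,0,0,0]}}

```text
clock: 3.95
tool_pos: [0.4729, 0.1518, 0.2709]
eef_rot: [0.776, 0.63, -0.001, 0.0]
contact_force: [-2.9, -2.7, 5.3]
opening: 0.002
```

```bash
python3 -c "
from h import *
show(); print(to([.4734,.1531,.2705]))"
```

```text
{'clock': np.float64(3.95), 'q': array([-0.1604,  0.5913, -0.3842,  1.9732,  0.3575,  0.6449, -0.9812]), 'tool_pos': array([0.4729, 0.1518, 0.2709]), 'contact_force': array([-2.8578, -2.7448,  5.3252]), 'opening': np.float64(0.0025)}
[[0.205, 0.979, -0.001], [0.979, -0.205, -0.002], [-0.003, -0.001, -1.0]]
[0.14 0.02 0.04]
```

Emit:
{"method": "carry_out", "body": {"motion": [0,0,0.2,0,0,0,0,0,0,0,0,0]}}

```text
clock: 4.2
tool_pos: [0.4729, 0.1518, 0.2706]
eef_rot: [0.776, 0.63, -0.001, 0.001]
contact_force: [-7.3, -3.2, 21.6]
opening: 0.007
```

Emit:
{"method": "carry_out", "body": {"motion": [0.28,-0.3,0,0,0,0,0.28,-0.3,0,0,0,0,0.33,-0.25,0,0,0,0,0.33,-0.24,0,0,0,0,0.37,-0.18,0,0,0,0,0.37,-0.18,0,0,0,0]}}

```text
clock: 4.95
tool_pos: [0.4647, 0.1713, 0.2706]
eef_rot: [0.777, 0.629, -0.001, 0.003]
contact_force: [1.0, -12.3, 20.5]
opening: 0.004
```

```bash
python3 - <<'E'
from h import *
show()
a=snapshot("top"); b=snapshot("side")
ia=cv2.resize(a["frame"][165:255,125:215],(400,400),interpolation=cv2.INTER_CUBIC)
ib=cv2.resize(b["frame"][208:258,185:235],(400,400),interpolation=cv2.INTER_CUBIC)
cv2.imwrite("pics/d.png",np.hstack([ia,ib])[...,::-1])
E
```

```text
{'clock': np.float64(4.95), 'q': array([-0.2124,  0.5882, -0.3735,  1.9797,  0.359 ,  0.6379, -1.0302]), 'tool_pos': array([0.4647, 0.1713, 0.2706]), 'contact_force': array([  1.0092, -12.2789,  20.5238]), 'opening': np.float64(0.0037)}
[[0.208, 0.978, 0.003], [0.978, -0.208, -0.006], [-0.006, 0.004, -1.0]]
```

View pics/d.png

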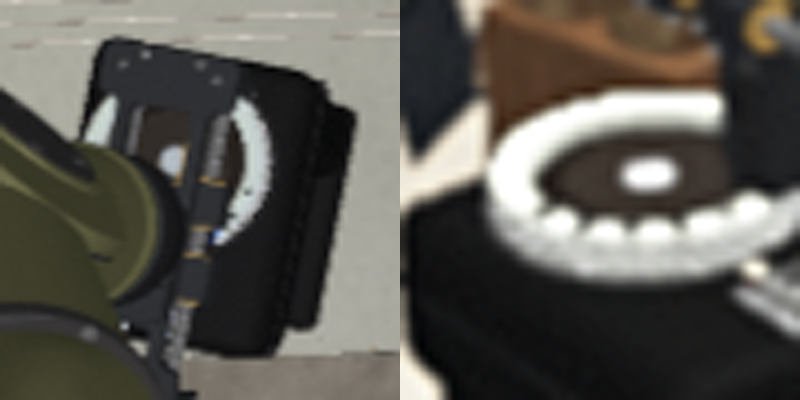

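The view is partly blocked. The blue dot shows at crop (218,235), about one click on from the start, so the ring follows the tip. I'll carry on round.

Emit:
{"method": "carry_out", "body": {"motion": [0.39,-0.12,0,0,0,0,0.39,-0.12,0,0,0,0,0.4,-0.05,0,0,0,0,0.41,-0.05,0,0,0,0,0.41,0.02,0,0,0,0,0.41,0.02,0,0,0,0,0.4,0.1,0,0,0,0]}}

```text
clock: 5.92
tool_pos: [0.4678, 0.2015, 0.2707]
eef_rot: [0.777, 0.63, 0.0, 0.002]
contact_force: [-1.9, -2.1, 13.8]
opening: 0.007
```

```bash
python3 - <<'E'
from h import *
show()
E
```

```text
{'clock': np.float64(5.925), 'q': array([-0.264 ,  0.6033, -0.3734,  1.9408,  0.3501,  0.6593, -1.0652]), 'tool_pos': array([0.4678, 0.2015, 0.2707]), 'contact_force': array([-1.8524, -2.1026, 13.816 ]), 'opening': np.float64(0.007)}
[[0.207, 0.978, 0.003], [0.978, -0.207, -0.002], [-0.001, 0.003, -1.0]]
```

Emit:
{"method": "carry_out", "body": {"motion": [0,0,-1,0,0,0,0,0,-2,0,0,0,-5,0,0,0,0,0,-6,0,0,0,0,0,-6,0,0,0,0,0,-4,0,0,0,0,0]}}

```text
clock: 6.68
tool_pos: [0.4231, -0.0054, 0.2987]
eef_rot: [0.777, 0.63, -0.001, 0.0]
contact_force: [0.1, -0.2, 0.7]
opening: 0.007
```

```bash
python3 - <<'E'
from h import *
show()
a=snapshot("top"); b=snapshot("side")
ia=cv2.resize(a["frame"][165:255,125:215],(400,400),interpolation=cv2.INTER_CUBIC)
ib=cv2.resize(b["frame"][208:258,195:245],(400,400),interpolation=cv2.INTER_CUBIC)
cv2.imwrite("pics/e.png",np.hstack([ia,ib])[...,::-1])
E
```

```text
{'clock': np.float64(6.675), 'q': array([ 0.1966,  0.4661, -0.4304,  2.1384,  0.3395,  0.6027, -0.684 ]), 'tool_pos': array([ 0.4231, -0.0054,  0.2987]), 'contact_force': array([ 0.1049, -0.2235,  0.6549]), 'opening': np.float64(0.007)}
[[0.207, 0.978, -0.001], [0.978, -0.207, -0.001], [-0.002, -0.001, -1.0]]
```

View pics/e.png

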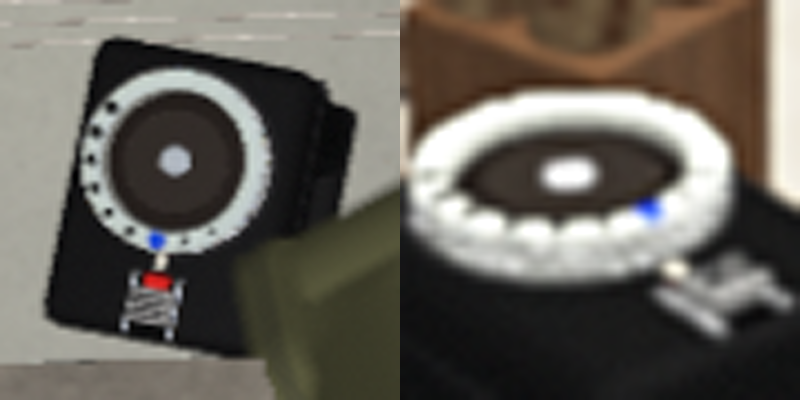

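The blue dot (157,241) lines up with the index line (161,262), and the red patch still shows, so the lock is open. Next I'll go in front of the lock pad.

```bash
python3 -c "
from h import *
print(to([.3925,.2072,.2985]))"
```

```text
[20.34 -7.49 -0.07]
```

Emit:
{"method": "carry_out", "body": {"motion": [0,-5,0,0,0,0,5,-2.5,0,0,0,0,5.3,0,0,0,0,0,5,0,0,0,0,0,5,0,0,0,0,0,0,0,1.5,0,0,0,0,0,0,0,0,0]}}

```text
clock: 7.65
tool_pos: [0.3915, 0.2124, 0.2831]
eef_rot: [0.775, 0.632, -0.001, -0.0]
contact_force: [-0.5, -1.4, 0.6]
opening: 0.001
```

```bash
python3 - <<'E'
from h import *
show(); print(to([.3925,.2072,.2585]))
b=snapshot("side")
save(b,"f.png",(195,180,275,260),7)
E
```

```text
{'clock': np.float64(7.65), 'q': array([-0.3439,  0.5146, -0.3861,  2.0999,  0.3397,  0.5882, -1.1735]), 'tool_pos': array([0.3915, 0.2124, 0.2831]), 'contact_force': array([-0.5326, -1.4478,  0.6451]), 'opening': np.float64(0.0014)}
[[0.202, 0.979, -0.002], [0.979, -0.202, -0.001], [-0.001, -0.002, -1.0]]
[-0.49  0.21  2.46]
```

View pics/f.png

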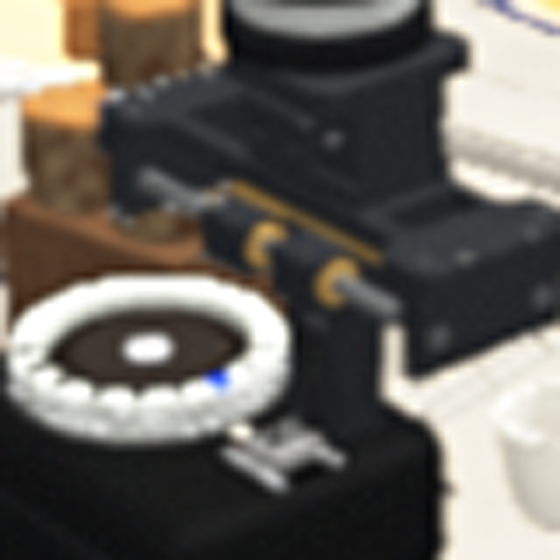

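The closed fingertips hang just in front of the pad at (290,450), clear of it. I'll lower them and push gently.

Emit:
{"method": "carry_out", "body": {"motion": [-0.45,0,0.6,0,0,0,0,0,1,0,0,0,0,0,0.8,0,0,0,0,0,0,0,0,0]}}

```text
clock: 8.2
tool_pos: [0.391, 0.2071, 0.259]
eef_rot: [0.776, 0.631, -0.001, -0.0]
contact_force: [-0.4, -0.0, 0.6]
opening: 0.007
```

Emit:
{"method": "carry_out", "body": {"motion": [0,0.25,0,0,0,0,0,0.25,0,0,0,0,0,0.25,0,0,0,0,0,0.25,0,0,0,0,0,0,0,0,0,0]}}

```text
clock: 8.82
tool_pos: [0.4013, 0.2053, 0.2597]
eef_rot: [0.776, 0.631, 0.0, 0.0]
contact_force: [-0.5, -0.5, 0.7]
opening: 0.004
```

```bash
python3 - <<'E'
from h import *
show(); p=monitor.get_state()["tool_pos"]; d=p[:2]-[.509,.183]; print("gx,gy",d@[.979,-.2036],d@[.2036,.979])
E
```

```text
{'clock': np.float64(8.825), 'q': array([-0.3421,  0.559 , -0.3568,  2.1142,  0.3766,  0.5281, -1.1827]), 'tool_pos': array([0.4013, 0.2053, 0.2597]), 'contact_force': array([-0.4991, -0.5465,  0.6861]), 'opening': np.float64(0.0043)}
[[0.204, 0.979, 0.0], [0.979, -0.204, 0.0], [0.0, 0.0, -1.0]]
gx,gy -0.10995974524182558 -7.811324902969735e-05
```

Emit:
{"method": "carry_out", "body": {"motion": [0,0.2,0.1,0,0,0,0,0.2,0,0,0,0,0,0.2,0,0,0,0,0,0.2,0,0,0,0,0,0,0,0,0,0]}}

```text
clock: 9.45
tool_pos: [0.409, 0.2037, 0.2586]
eef_rot: [0.776, 0.631, -0.0, 0.0]
contact_force: [-0.6, 0.0, -0.2]
opening: 0.008
```

Emit:
{"method": "carry_out", "body": {"motion": [0,0.2,0,0,0,0,0,0.2,0,0,0,0,0,0,0,0,0,0]}}

```text
clock: 9.82
tool_pos: [0.4131, 0.2028, 0.2587]
eef_rot: [0.776, 0.631, 0.0, 0.0]
contact_force: [-1.0, 0.2, 0.3]
opening: 0.004
```

```bash
python3 - <<'E'
from h import *
b=snapshot("side")
save(b,"g.png",(205,215,255,265),10)
E
```

```text
(no output)
```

View pics/g.png

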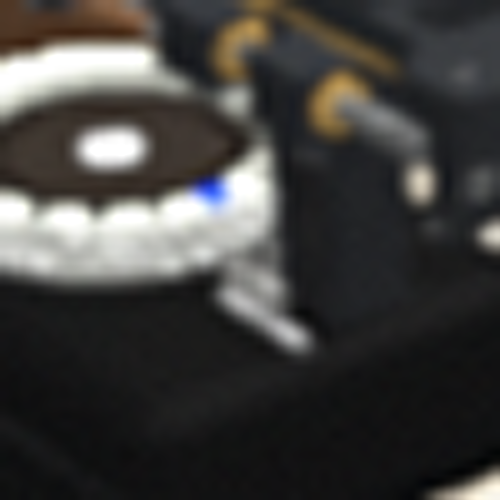

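The tip at (345,310) is now against the pad at (260,270), and the blue dot hasn't moved. I'll keep pushing until the force rises.

Emit:
{"method": "carry_out", "body": {"motion": [0,0.2,0,0,0,0,0,0.2,0,0,0,0,0,0,0,0,0,0]}}

```text
clock: 10.25
tool_pos: [0.414, 0.2027, 0.2585]
eef_rot: [0.775, 0.632, -0.002, -0.001]
contact_force: [-9.1, 1.9, 3.6]
opening: 0.006
```

Emit:
{"method": "carry_out", "body": {"motion": [0,0.2,0,0,0,0,0,0.1,0,0,0,0,0,0,0,0,0,0]}}

```text
clock: 10.62
tool_pos: [0.4145, 0.2026, 0.2584]
eef_rot: [0.774, 0.633, -0.004, -0.002]
contact_force: [-15.3, 3.0, 8.7]
opening: 0.008
```

A firm stop at 15 N. I'll back off and check.

Emit:
{"method": "carry_out", "body": {"motion": [0,-1,0,0,0,0,0,-1.5,0,0,0,0,0,0,-4,0,0,0,-5,0,-1,0,0,0,-6,0,0,0,0,0,-6,2,0,0,0,0,-5,2,0,0,0,0,0,0,0,0,0,0]}}

```text
clock: 11.62
tool_pos: [0.3895, -0.0205, 0.3086]
eef_rot: [0.779, 0.627, -0.001, 0.001]
contact_force: [-0.5, 0.2, -0.0]
opening: 0.007
```

```bash
python3 - <<'E'
from h import *
show()
a=snapshot("top"); b=snapshot("side")
ia=cv2.resize(a["frame"][175:255,130:210],(400,400),interpolation=cv2.INTER_CUBIC)
ib=cv2.resize(b["frame"][213:253,205:245],(400,400),interpolation=cv2.INTER_CUBIC)
cv2.imwrite("pics/i.png",np.hstack([ia,ib])[...,::-1])
E
```

```text
{'clock': np.float64(11.625), 'q': array([ 0.2462,  0.4101, -0.4442,  2.2102,  0.3215,  0.5812, -0.6521]), 'tool_pos': array([ 0.3895, -0.0205,  0.3086]), 'contact_force': array([-0.5031,  0.2099, -0.027 ]), 'opening': np.float64(0.007)}
[[0.214, 0.977, 0.0], [0.977, -0.214, -0.002], [-0.002, 0.001, -1.0]]
```

View pics/i.png

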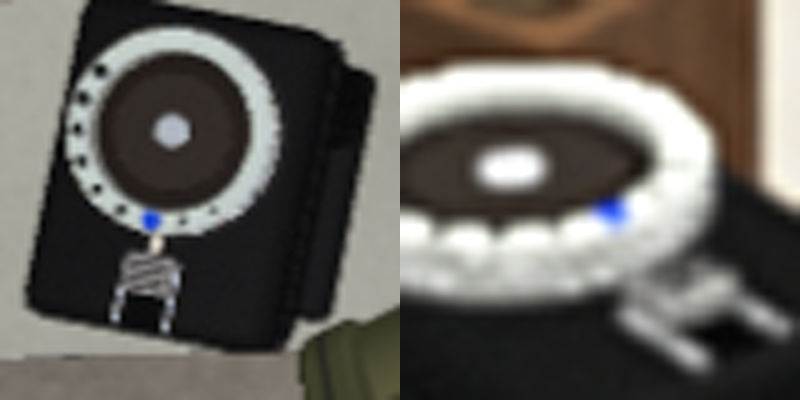

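The red patch is fully covered. The pad has moved about 4 px (roughly 10 mm), and the blue dot is still at the index line. Handing in.

```bash
python3 -c "
from h import *
print(workorder.finish_job())"
```

```text
the job is handed in; nothing more can be done
None
```

The grind ring is set to the blue dot and the lock slide is pushed home. I handed the job in at about 11.7 s, and no verdict was reported.

- **Ring:** I pressed the closed fingertips on the top band with about 20 N and drew the ring roughly 65° clockwise. It was 3 clicks short. After I lifted off, it sat with the blue dot at the index line while the lock was still open.
- **Lock:** I pushed the pad's front face until it met a firm stop at about 15 N, then backed the arm away.
- **Last checks:** In the last top view the red patch is covered, the pad has moved about 10 mm, and the blue dot is still at the index line. The wrist force reads about zero.
- **Less certain:** The pad's travel is only good to about 1–2 mm from the picture. The tip stopped about 4 mm further in than I expected, probably because the fingertips are thinner than I assumed.
- **Not checked:** I did not re-measure the dosing cup, coffee cups, order pad or scone. The arm was kept above or clear of them and showed no unexpected contact force.

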